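# Set the depth stop and press a keyed shaft into a pulley hub

## Task

Turn the fixture's T-shaped knob counter-clockwise until its pointer stands at the mark with three dots, which puts that depth stop under the pulley. Then lift the keyed shaft by its square head out of the tube holder and push it upright into the pulley hub, rotating until the key slips into the keyway, and on until its end rests on the stop. Finish still holding the shaft and pressing it firmly on the stop (10 to 20 N), and leave the casting, the nut and the abrasive disc where they are.

Things in the scene. Friction and masses are not known exactly. Their poses are not given: they have to be found in the camera images.
- fixture: Grey fixed fixture. Origin on the bench under the hub's axis, z up; the knob's vertical axis stands at x = -58 mm. Deck 162 x 90 mm (x -110 to 52 mm), top 58 mm high, carries hub and dial marks. Below the deck a disc of 67 mm radius turns with the knob and carries three stop studs, of which the knob brings one under the bore: top 46 mm (one dot), 40 (two), 34 mm (three) above the bench.
- stop_knob (a joint): Knob angle, rad, grows counter-clockwise seen from above, range -0.1 to 1.6. Marks of white dots on the deck: one dot at 0.15, two at 0.70, three at 1.25. At 0 the pointer (white line on the black skirt and on one end of the T-bar) points along the fixture's -x. Plain friction, about 0.08 N m, no detents; stays where it is left.
- knob_grip (a point): Centre of the knob's black T-bar, on the knob's axis, 118 mm above the bench. Bar 46 mm long (along this point's x), 14 mm thick (y), 28 mm tall (104 to 132 mm above the bench), on a 14 mm stem. The point turns with the knob; the pointer is at its -x.
- hub_mouth (a point): Centre of the bore's mouth in the hub's top face, 96 mm above the bench. The hub is a steel grooved pulley, 60 mm diameter, 38 mm tall, fixed on the deck. Through bore of 22.4 mm diameter with one keyway, 8.4 mm wide, reaching 15 mm from the axis, on the side of this point's x axis. z up.
- holder: Tube holder fixed to the bench, origin on the bench under its axis: tube 48 mm outside, 31 mm inside diameter, 80 mm tall, on a square 64 mm foot. The shaft hangs in it by its collar. Beware: between holder and fixture a big fixed casting on packing overhangs the bench (x > 0.51, y from -0.15 to 0.01, up to 0.20 m high): carry the shaft round its front (x < 0.45).
- shaft_head (a point): Centre of the square head of the loose steel shaft (about 0.2 kg), 106 mm above the bench while it hangs in the holder. Head 24 x 24 mm, flats square to this point's x and y, 22 mm down and 20 mm up from here. Below it a collar, 40 mm diameter, 4 mm thick (22 to 26 mm below here). z up along the shaft, x to the key's side; a dark line on the head's top runs from the middle to that side.
- shaft_tip (a point): Lower end of the shaft, 100 mm below the head centre, same axes. Diameter 20 mm, tapered to 11 mm over the lowest 9 mm. Key 6 mm wide, out to 13.5 mm from the axis on the x side, 30 to 70 mm above the tip. Key out of line: rests on the hub's top with the tip 66 mm above the bench. Home on the three-dot stop: tip at 34 mm, head centre at 134 mm.
- boss_casting: Bystander: small dark flanged casting, 50 x 50 x 30 mm, standing on the bench; origin under its centre.
- loose_nut: Bystander: hex nut, 24 x 27 x 13 mm, on the bench; origin under its centre.
- abrasive_disc: Bystander: round flap disc, 94 mm diameter, 15 mm thick, lying on the bench; origin under its centre.
Not all that is in view belongs to the job. What is shaped like the part that bears shaft_head but blue or brown is not meant.

How it is judged:
By the outcome, as a careful person would: the job done as asked, in the order asked, and still so for the second after the job is handed in, while the arm keeps its last pose, push and grip.
It also fails if it takes over 64 s, if anything falls off the work surface, if the arm or the gripper's body presses on something with over 40 N, if the wrist force passes 120 N, or if a joint passes its speed limit or range.

## Robot

A 6-joint arm with a two-finger parallel gripper is mounted at the origin on a cart in front of the work surface, level with it; the furniture and walls round the work are solid. World frame = base frame: x ahead of the robot, y to its left, z up, the work surface at z = 0. Lengths are in m, angles in rad, forces in N, time in s.
With the tool pointing down it reaches from about 0.3 to 0.875 m from the base axis. Payload 6.4 kg.
Tool frame: the origin (TCP) lies on the centre line of the jaws, within the pads' length; the fingertips stand 25 mm ahead of it and the grasp point (between the pads) lies 6 mm ahead of it; y points along the fingers, z is the direction in which the jaws open and shut, and the axes are right-handed (so a half turn about y gives the same grasp; the last joint's range is limited). The gripper opens to 88 mm and grips with 3 to 60 N. Pads are 18 mm wide; open, the fingers measure 123 mm over their backs; the gripper's body (75 mm by 187 mm) begins 45 mm behind the grasp point.
Start: joints at [1.126, 0.181, 1.607, -0, 1.354, -0.206], TCP at [0.136, 0.559, 0.264] pointing down, gripper open.
Joint ranges: [-2.99, 2.99], [-0.89, 2.07], [0.3, 2.58], [-1.14, 4.28], [0, 2.63], [-3.12, 3.12]. Speed limits (rad/s): [2.57, 2.57, 3.01, 3.14, 3.14, 3.14].

## Interface

Orientations are given as a rotation vector (axis times angle).
In Python, from bench import manip, optics gives the robot as it stands. The module is installed in compiled form; this text tells all that it offers.
- The arm moves only by the tool send_rows, never from a script. Its argument "targets" is a list of rows, each an object with "hand": the opening, from 0 (shut) to 1 (fully open); "dp": the shift along the tool's x, y, z in m, a list of three; "turn": the turn, a rotation vector about the tool's x, y, z in rad, a list of three. A call has 1 to 12 rows; each row is the pose to reach, as a shift and turn from the pose commanded when the call began, along the tool's axes at that moment; what a row does not reach only later rows make up. A row lasts 1/10 s, in which the tool goes at most 50 mm and 8.59 degrees, less where a joint would pass 70% of its speed; a pose out of reach is approached as far as the arm can. A call with a gripper value outside its range is refused whole. The fingers move at their own pace and stop on an object; the grip force is fixed at half the most. Time passes only in rows, so rows that repeat a pose let the fingers close. It gives the time, the measured TCP pose, the force and the opening at its end, in the units of the state.
- manip.get_state(): the state, without advancing time (a new reading comes with each control period).
- optics.capture(name): name is "scene" or "top" or "wrist"; returns (picture, depth): 384x512x3 uint8, red, green, blue; 384x512 float32, m along the optical axis (not along the pixel's ray), 0 where there is no reading.
- optics.camera_params(name): a dict with "mtx" (3x3 intrinsics, pixels), "T" (4x4, takes a point from camera to world coordinates). Camera axes: x right, y up, looking along -z (the intrinsics and any distortion apply to the point x, -y, -z); pixel columns grow to the right and rows downward; lengths in m; the calibration is good to about 2 mm. A picture is of the moment at which its call begins: read the wrist's pose just before it. camera_params takes no time and is no camera call; for the wrist camera it gives the pose at the moment of the call.
- manip.finish_job(): hands the job in, once; it reports no verdict.
The state is a dict: "t": time; "q": joint angles; "dq": joint speeds; "joint_efforts": joint torques, N m; "tcp_pos": TCP position; "tool_rot": TCP orientation; "ft_force": force on the tool from outside, world axes, zero at the start; "torque": the same for the moment, N m; "gripper_width": opening from 0.0 (shut) to 1.0 (fully open).
Only numpy, scipy, OpenCV 4.12 (cv2) and the standard library are available. Lean on these libraries where they do the work, as an engineer would, in place of code of your own. Each camera call takes 0.05 s, during which the arm holds its last target. There are 200 camera calls.

## Working session

There is one attempt and no reset: what is moved stays moved. The work goes in short steps, Python scripts to look and compute and a tool call to move; the robot and the scene stay as the last step left them, time stands still between calls to the robot, and variables do not carry over. Pictures are saved under pics/ and viewed, about 8 in all and at most 12, crops included, and the job is handed in when it is done.

Besides the shell and the picture viewer there is one more tool, called by a JSON object that holds its "method" and its "body", one argument or row to a line. send_rows: Moves the arm, as the interface text tells. Its arguments: {"type":"object","properties":{"targets":{"type":"array"}},"required":["targets"]}

```bash
mkdir -p pics
cat > h.py <<'E'
import numpy as np, cv2
from scipy.spatial.transform import Rotation as R
from bench import manip, optics
def cap(n):
    P=optics.camera_params(n); im,d=optics.capture(n); return im,d,P
def save(f,im): cv2.imwrite('pics/'+f,cv2.cvtColor(im,cv2.COLOR_RGB2BGR))
def world(P,u,v,d):
    m=P['mtx']; c=np.array([(u-m[0,2])/m[0,0]*d,-(v-m[1,2])/m[1,1]*d,-d,1]); return (P['T']@c)[:3]
def onz(P,u,v,z):
    o=P['T'][:3,3]; r=world(P,u,v,1.)-o; return o+r*(z-o[2])/r[2]
def pix(P,X):
    c=np.linalg.inv(P['T'])@np.append(X,1); m=P['mtx']; return m[0,0]*c[0]/-c[2]+m[0,2], m[1,1]*c[1]/c[2]+m[1,2]
E
python3 - <<'E'
from h import *
for n in('scene','top'):
    im,d,P=cap(n); save(n+'.png',cv2.resize(im,(800,600))); np.savez(n+'.npz',im=im,d=d,m=P['mtx'],T=P['T'])
    print(n,{k:np.round(v,4).tolist() if k in('mtx','T') else v for k,v in P.items()})
print(manip.get_state())
E
```

```text
scene {'mtx': [[435.3227, 0.0, 259.5619], [0.0, 435.3227, 191.4023], [0.0, 0.0, 1.0]], 'T': [[0.491, 0.6591, -0.5696, -0.1711], [-0.8712, 0.3728, -0.3196, -0.3946], [0.0017, 0.6531, 0.7572, 0.9667], [0.0, 0.0, 0.0, 1.0]]}
top {'mtx': [[436.3906, 0.0, 251.925], [0.0, 436.3906, 194.7544], [0.0, 0.0, 1.0]], 'T': [[0.0027, 0.9872, -0.1592, 0.3296], [-0.9999, 0.0009, -0.0113, -0.0443], [-0.011, 0.1592, 0.9872, 1.0311], [0.0, 0.0, 0.0, 1.0]]}
{'t': 0.1, 'q': array([ 1.12569103e+00,  1.81442856e-01,  1.60789016e+00, -2.25108007e-05,
        1.35380360e+00, -2.06311968e-01]), 'dq': array([-0.00090022, -0.00066533, -0.00429668, -0.00112952,  0.00084615,
       -0.00017558]), 'joint_efforts': array([ 1.32488934e-03, -4.34823847e+01, -3.42693579e+01,  7.03130895e-02,
        3.41440982e-02, -7.38039398e-05]), 'tcp_pos': array([0.13580789, 0.55828027, 0.26292227]), 'tool_rot': array([-1.56412596,  0.18787374, -0.18712882]), 'ft_force': array([ 0.40824584,  0.49844781, -0.12098492]), 'torque': array([-1.95464968e-02, -5.24066782e-05, -3.91876502e-02]), 'gripper_width': 0.9984116101373468}
```

View pics/scene.png

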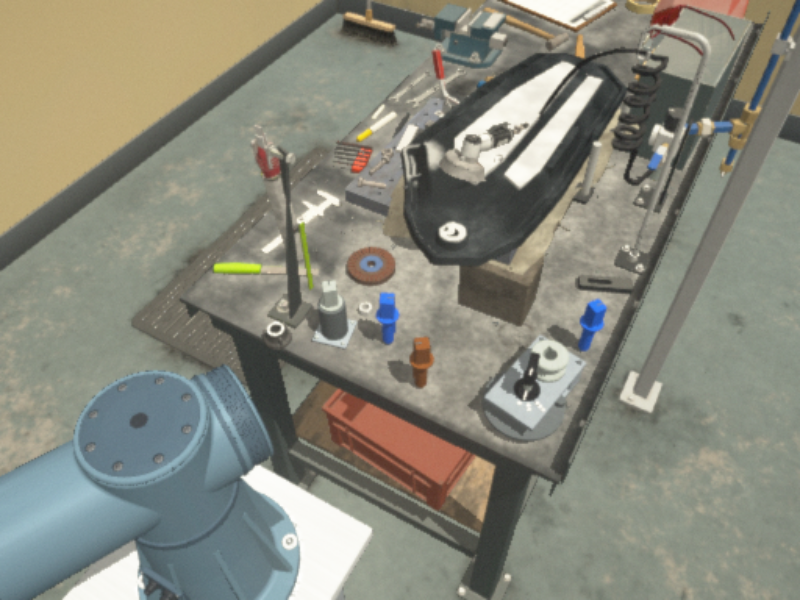

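View pics/top.png

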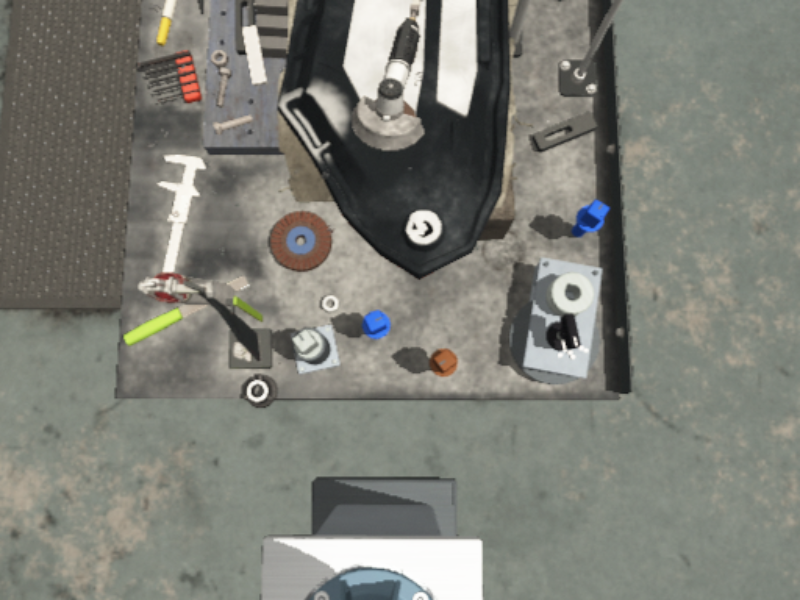

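Scene/top views: the steel shaft in the holder stands at top (310,345), grey head. The blue ones (376,325), (597,215) and the brown one (444,362) are decoys by colour. A tall stand post is next to the holder at (245,345). Fixture knob at about (568,335), hub at (573,292). Next: one enlarged crop and depth-based positions.

Run:
```python
from h import *
z=np.load('top.npz'); s=np.load('scene.npz')
a=z['im'][200:245,180:225]; b=z['im'][160:245,325:390]
c=s['im'][170:225,195:235]; e=s['im'][210:285,305:380]
f=lambda x:cv2.resize(x,(400,300 if 0 else int(400*x.shape[0]/x.shape[1])),interpolation=cv2.INTER_CUBIC)[:]
g=lambda x:cv2.resize(x,(400,300),interpolation=cv2.INTER_CUBIC)
save('crop.png',np.vstack([np.hstack([cv2.resize(x,(int(x.shape[1]*300/x.shape[0]),300),interpolation=cv2.INTER_CUBIC) for x in p]) for p in ((a,b),(c,e))]))
def pts(D):
    d=D['d']; v,u=np.mgrid[:384,:512]; m=D['m']
    X=np.stack([(u-m[0,2])/m[0,0]*d,-(v-m[1,2])/m[1,1]*d,-d],-1)@D['T'][:3,:3].T+D['T'][:3,3]
    X[d==0]=np.nan; return X
for n,D in(('top',z),('scene',s)):
    X=pts(D).reshape(-1,3); X=X[~np.isnan(X[:,0])]
    np.save(n+'pts.npy',X)
    def sel(nm,x0,x1,y0,y1,z0,z1):
        k=X[(X[:,0]>x0)&(X[:,0]<x1)&(X[:,1]>y0)&(X[:,1]<y1)&(X[:,2]>z0)&(X[:,2]<z1)]
        if len(k): print(n,nm,len(k),'mean',k.mean(0).round(4),'mid',((k.min(0)+k.max(0))/2).round(4),'min',k.min(0).round(3),'max',k.max(0).round(3))
    P={'T':D['T'],'mtx':D['m']}
    if n=='top':
        for nm,u,v,h in(('head',306,341,.126),('knob',570,325,.13),('hub',573,292,.096),('post',205,295,.3),('disc',300,240,.015),('nut',330,303,.013),('boss',258,390,.03)):
            print(nm,onz(P,u*.64,v*.64,h).round(3), X.shape)
    sel('head',.33,.48,.12,.22,.112,.14)
    sel('knob',.3,.5,-.5,-.25,.12,.14)
    sel('hub',.35,.55,-.5,-.25,.09,.1)
    sel('deck',.3,.55,-.5,-.25,.052,.063)
    sel('post',.3,.6,.2,.35,.1,.4)
```

```text
Traceback (most recent call last):
ValueError: all the input array dimensions except for the concatenation axis must match exactly, but along dimension 1, the array at index 0 has size 529 and the array at index 1 has size 518
```

Run:
```python
from h import *
z=np.load('top.npz'); s=np.load('scene.npz')
C=[z['im'][195:250,175:230],z['im'][155:245,320:395],s['im'][170:225,195:235],s['im'][205:285,300:380]]
C=[cv2.resize(x,(390,300),interpolation=cv2.INTER_CUBIC) if 0 else cv2.resize(x,(int(x.shape[1]*300/x.shape[0]),300),interpolation=cv2.INTER_CUBIC) for x in C]
C=[cv2.copyMakeBorder(x,0,0,0,390-x.shape[1],cv2.BORDER_CONSTANT) for x in C]
save('crop.png',np.vstack([np.hstack(C[:2]),np.hstack(C[2:])]))
for n,D in(('top',z),('scene',s)):
    d=D['d']; v,u=np.mgrid[:384,:512]; m=D['m']
    X=np.stack([(u-m[0,2])/m[0,0]*d,-(v-m[1,2])/m[1,1]*d,-d],-1)@D['T'][:3,:3].T+D['T'][:3,3]
    X=X[d>0]; np.save(n+'pts.npy',X)
    def sel(nm,x0,x1,y0,y1,z0,z1):
        k=X[(X[:,0]>x0)&(X[:,0]<x1)&(X[:,1]>y0)&(X[:,1]<y1)&(X[:,2]>z0)&(X[:,2]<z1)]
        if len(k): print(n,nm,len(k),'mean',k.mean(0).round(4),'mid',((k.min(0)+k.max(0))/2).round(4),'min',k.min(0).round(3),'max',k.max(0).round(3))
    P={'T':D['T'],'mtx':D['m']}
    if n=='top':
        for nm,u,v,h in(('head',306,341,.126),('knob',570,325,.13),('hub',573,292,.096),('post',205,295,.3),('disc',300,240,.015),('nut',330,303,.013),('boss',258,390,.03)):
            print(nm,onz(P,u*.64,v*.64,h).round(3), len(X))
    sel('head',.33,.48,.12,.22,.112,.14)
    sel('knob',.3,.5,-.5,-.25,.12,.14)
    sel('hub',.35,.55,-.5,-.25,.09,.1)
    sel('deck',.3,.55,-.5,-.25,.052,.063)
    sel('post',.3,.6,.2,.35,.1,.4)
```

```text
head [0.426 0.083 0.126] 195792
knob [ 0.447 -0.268  0.13 ] 195792
hub [ 0.498 -0.283  0.096] 195792
post [0.458 0.17  0.3  ] 195792
disc [0.593 0.111 0.015] 195792
nut [0.496 0.064 0.013] 195792
boss [0.364 0.165 0.03 ] 195792
top head 64 mean [0.4518 0.1709 0.1256] mid [0.451  0.1806 0.126 ] min [0.423 0.162 0.112] max [0.479 0.199 0.14 ]
top knob 171 mean [ 0.4408 -0.2684  0.1304] mid [ 0.4412 -0.2688  0.128 ] min [ 0.418 -0.279  0.12 ] max [ 0.464 -0.259  0.136]
top hub 516 mean [ 0.4976 -0.28    0.0957] mid [ 0.4798 -0.2802  0.095 ] min [ 0.432 -0.31   0.09 ] max [ 0.527 -0.25   0.1  ]
top deck 1176 mean [ 0.4624 -0.2881  0.0581] mid [ 0.466  -0.3109  0.0576] min [ 0.383 -0.372  0.052] max [ 0.549 -0.25   0.063]
top post 254 mean [0.4594 0.2089 0.3307] mid [0.478  0.2136 0.2459] min [0.448 0.2   0.108] max [0.508 0.227 0.384]
scene head 99 mean [0.4492 0.1737 0.1265] mid [0.4471 0.189  0.1259] min [0.419 0.161 0.112] max [0.475 0.217 0.14 ]
scene knob 108 mean [ 0.4359 -0.2711  0.1304] mid [ 0.4394 -0.2707  0.1279] min [ 0.416 -0.281  0.12 ] max [ 0.462 -0.261  0.136]
scene hub 315 mean [ 0.4954 -0.2835  0.0951] mid [ 0.4793 -0.2812  0.0948] min [ 0.432 -0.311  0.09 ] max [ 0.526 -0.252  0.099]
scene deck 835 mean [ 0.4446 -0.2953  0.0574] mid [ 0.4641 -0.2919  0.0575] min [ 0.38  -0.334  0.052] max [ 0.548 -0.25   0.063]
scene post 355 mean [0.4562 0.2083 0.2731] mid [0.4596 0.2132 0.2449] min [0.444 0.2   0.108] max [0.476 0.226 0.382]
```

View pics/crop.png

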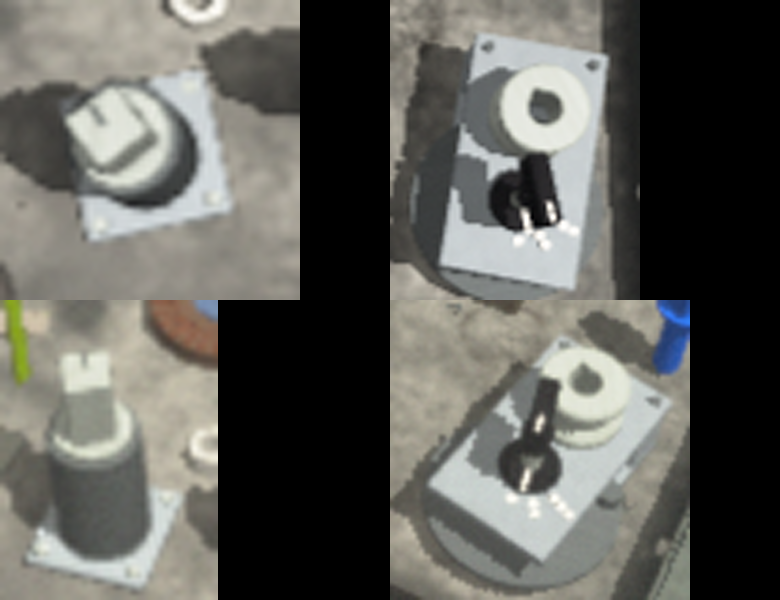

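Crop shows: steel head with dark line running from the middle to upper-left (top crop (90,107)–(105,127)), hub keyway notch at (545,90) toward the deck's far end, T-bar with white pointer at (550,210), near the one-dot mark. The grey one in the tube is the right shaft. Now numbers.

Run:
```python
from h import *
s=manip.get_state(); M=R.from_rotvec(s['tool_rot']).as_matrix(); print('tool axes cols\n',M.round(3))
for n in('top','scene'):
    X=np.load(n+'pts.npy')
    def S(x0,x1,y0,y1,z0,z1): return X[(X[:,0]>x0)&(X[:,0]<x1)&(X[:,1]>y0)&(X[:,1]<y1)&(X[:,2]>z0)&(X[:,2]<z1)]
    def rect(nm,k):
        r=cv2.minAreaRect((k[:,:2]*1000).astype(np.float32)); print(n,nm,len(k),np.round(r[0],1),np.round(r[1],1),round(r[2],1),'z',np.median(k[:,2]).round(4))
    rect('head',S(.36,.48,.04,.13,.118,.14))
    rect('collar',S(.36,.48,.04,.13,.075,.092))
    rect('bar',S(.39,.49,-.33,-.2,.122,.14))
    h=S(.45,.54,-.33,-.2,.091,.1); c,r=cv2.minEnclosingCircle((h[:,:2]*1000).astype(np.float32)); print('hub',c,r)
    rect('deck',S(.35,.57,-.4,-.2,.054,.0615))
    for z in(.02,.06,.1,.15,.2,.25,.3,.35):
        k=S(.33,.52,.11,.3,z,z+.05)
        if len(k): print(' post z',z,k.min(0).round(3),k.max(0).round(3),len(k))
im,d,P=cap('wrist'); T=np.linalg.inv(np.r_[np.c_[M,s['tcp_pos']],[[0,0,0,1]]])@P['T']; print('cam in tool',T.round(3),P['mtx'].round(1))
```

```text
tool axes cols
 [[ 0.972 -0.001  0.237]
 [-0.237 -0.001  0.972]
 [-0.    -1.    -0.002]]
top head 133 [427.7  87.6] [23.8 23.8] 39.0 z 0.1254
top collar 210 [427.5  88.2] [45.4 46.9] 25.2 z 0.0814
top bar 167 [ 441.3 -269.4] [45.7 15.2] 11.4 z 0.131
hub (498.3433532714844, -280.56982421875) 30.633831024169922
top deck 1787 [ 470.  -274.9] [ 91.3 162.7] 79.1 z 0.0581
 post z 0.02 [0.35  0.148 0.02 ] [0.476 0.204 0.07 ] 274
 post z 0.06 [0.415 0.111 0.06 ] [0.512 0.205 0.11 ] 149
 post z 0.1 [0.422 0.162 0.1  ] [0.508 0.203 0.15 ] 175
 post z 0.15 [0.427 0.163 0.15 ] [0.502 0.207 0.2  ] 203
 post z 0.2 [0.434 0.161 0.2  ] [0.494 0.209 0.249] 96
 post z 0.25 [0.442 0.158 0.25 ] [0.486 0.209 0.3  ] 146
 post z 0.3 [0.448 0.15  0.3  ] [0.479 0.227 0.35 ] 470
 post z 0.35 [0.452 0.156 0.35 ] [0.468 0.218 0.384] 162
scene head 75 [424.5  87.4] [25.7 23.6] 42.4 z 0.1249
scene collar 142 [421.2  83. ] [38.5 46.6] 46.8 z 0.0817
scene bar 105 [ 439.1 -270.2] [46.1 13.9] 9.7 z 0.1312
hub (496.1229248046875, -281.0732727050781) 31.6031551361084
scene deck 1173 [ 468.3 -275.4] [ 91.3 165. ] 79.5 z 0.0576
 post z 0.02 [0.345 0.146 0.02 ] [0.474 0.203 0.07 ] 269
 post z 0.06 [0.412 0.161 0.06 ] [0.496 0.221 0.11 ] 190
 post z 0.1 [0.419 0.161 0.1  ] [0.496 0.217 0.15 ] 209
 post z 0.15 [0.423 0.16  0.15 ] [0.492 0.219 0.2  ] 247
 post z 0.2 [0.433 0.16  0.201] [0.49  0.218 0.25 ] 190
 post z 0.25 [0.439 0.158 0.25 ] [0.471 0.221 0.3  ] 247
 post z 0.3 [0.444 0.149 0.3  ] [0.474 0.226 0.35 ] 389
 post z 0.35 [0.449 0.157 0.35 ] [0.463 0.218 0.382] 95
cam in tool [[-0.001 -0.958 -0.288 -0.075]
 [-0.001  0.288 -0.958 -0.12 ]
 [ 1.    -0.    -0.001  0.001]
 [ 0.     0.     0.     1.   ]] [[282.4   0.  255. ]
 [  0.  282.4 193.7]
 [  0.    0.    1. ]]
```

{"method": "send_rows", "body": {
  "targets": [
    {"hand": 0.5,"dp": [0.309,-0.036,-0.449],"turn": [0,1.5,0]},
    {"hand": 0.5,"dp": [0.309,-0.036,-0.449],"turn": [0,1.5,0]},
    {"hand": 0.5,"dp": [0.309,-0.036,-0.449],"turn": [0,1.5,0]},
    {"hand": 0.5,"dp": [0.309,-0.036,-0.449],"turn": [0,1.5,0]},
    {"hand": 0.5,"dp": [0.309,-0.036,-0.449],"turn": [0,1.5,0]},
    {"hand": 0.5,"dp": [0.309,-0.036,-0.449],"turn": [0,1.5,0]},
    {"hand": 0.5,"dp": [0.309,-0.036,-0.449],"turn": [0,1.5,0]},
    {"hand": 0.5,"dp": [0.309,-0.036,-0.449],"turn": [0,1.5,0]},
    {"hand": 0.5,"dp": [0.309,-0.036,-0.449],"turn": [0,1.5,0]},
    {"hand": 0.5,"dp": [0.309,-0.036,-0.449],"turn": [0,1.5,0]},
    {"hand": 0.5,"dp": [0.309,-0.036,-0.449],"turn": [0,1.5,0]},
    {"hand": 0.5,"dp": [0.309,-0.036,-0.449],"turn": [0,1.5,0]}
  ]
}}

```text
t: 1.35
tcp_pos: [0.3315, 0.0442, 0.3003]
tool_rot: [-1.12, 1.337, -1.341]
ft_force: [-0.9, 0.4, 0.8]
gripper_width: 0.502
```

```bash
cat > go.py <<'E'
# usage: go.py x y z yaw_deg : prints dp,turn from the measured pose (tool kept pointing down)
import sys; from h import *
s=manip.get_state(); M=R.from_rotvec(s['tool_rot']).as_matrix()
x,y,z,a=map(float,sys.argv[1:5]); a=np.radians(a)
G=np.array([[np.sin(a),0,np.cos(a)],[-np.cos(a),0,np.sin(a)],[0,-1,0]])
tv=R.from_matrix(M.T@G).as_rotvec()
print('t',round(s['t'],2),'pos',s['tcp_pos'].round(4),'yaw',np.degrees(np.arctan2(M[1,2],M[0,2])).round(2),'F',s['ft_force'].round(1),'T',s['torque'].round(2),'w',round(s['gripper_width'],3),'q1,q6',s['q'][[0,5]].round(2))
print('dp',(M.T@(np.array([x,y,z])-s['tcp_pos'])).round(4).tolist(),'turn',tv.round(4).tolist())
E
python3 go.py .40 -.255 .27 -79.5
```

```text
t 1.35 pos [0.3315 0.0442 0.3003] yaw -10.22 F [-0.9  0.4  0.8] T [-0.05  0.06 -0.04] w 0.502 q1,q6 [-0.23 -0.05]
dp [0.2823, 0.0309, 0.1204] turn [-0.0025, 1.2092, 0.0005]
```

{"method": "send_rows", "body": {
  "targets": [
    {"hand": 0.5,"dp": [0.29,0.03,0.162],"turn": [0,1.209,0]},
    {"hand": 0.5,"dp": [0.29,0.03,0.162],"turn": [0,1.209,0]},
    {"hand": 0.5,"dp": [0.29,0.03,0.162],"turn": [0,1.209,0]},
    {"hand": 0.5,"dp": [0.29,0.03,0.162],"turn": [0,1.209,0]},
    {"hand": 0.5,"dp": [0.29,0.03,0.162],"turn": [0,1.209,0]},
    {"hand": 0.5,"dp": [0.29,0.03,0.162],"turn": [0,1.209,0]},
    {"hand": 0.5,"dp": [0.29,0.03,0.162],"turn": [0,1.209,0]},
    {"hand": 0.5,"dp": [0.29,0.03,0.162],"turn": [0,1.209,0]},
    {"hand": 0.5,"dp": [0.29,0.03,0.162],"turn": [0,1.209,0]},
    {"hand": 0.5,"dp": [0.29,0.03,0.162],"turn": [0,1.209,0]},
    {"hand": 0.5,"dp": [0.29,0.03,0.162],"turn": [0,1.209,0]}
  ]
}}

```text
t: 2.45
tcp_pos: [0.4414, -0.2625, 0.2698]
tool_rot: [-0.21, 2.117, -2.117]
ft_force: [1.4, 0.9, 0.6]
gripper_width: 0.502
```

```bash
cat > wl.py <<'E'
# usage: wl.py out.png ; grabs wrist view, saves picture + cloud
import sys; from h import *
im,d,D=cap('wrist'); save(sys.argv[1],cv2.resize(im,(800,600),interpolation=cv2.INTER_CUBIC)); m=D['mtx']
v,u=np.mgrid[:384,:512]
X=np.stack([(u-m[0,2])/m[0,0]*d,-(v-m[1,2])/m[1,1]*d,-d],-1)@D['T'][:3,:3].T+D['T'][:3,3]; X[d==0]=np.nan
np.savez('w.npz',im=im,X=X,mtx=m,T=D['T'])
E
python3 go.py .44 -.27 .2 -79.5; python3 wl.py w1.png
cat > an.py <<'E'
from h import *
z=np.load('w.npz'); X=z['X'].reshape(-1,3); X=X[~np.isnan(X[:,0])]
def S(x0,x1,y0,y1,z0,z1): return X[(X[:,0]>x0)&(X[:,0]<x1)&(X[:,1]>y0)&(X[:,1]<y1)&(X[:,2]>z0)&(X[:,2]<z1)]
def rect(nm,k):
    if len(k)<5: return print(nm,'none')
    r=cv2.minAreaRect((k[:,:2]*1000).astype(np.float32)); print(nm,len(k),np.round(r[0],1),np.round(r[1],1),round(r[2],1),'z',np.median(k[:,2]).round(4))
E
python3 - <<'E'
from an import *
rect('bar',S(.39,.49,-.33,-.2,.125,.14)); rect('deck',S(.35,.57,-.4,-.2,.054,.0615))
h=S(.45,.54,-.33,-.2,.091,.1); c,r=cv2.minEnclosingCircle((h[:,:2]*1000).astype(np.float32)); print('hub',c,r)
E
```

```text
t 2.45 pos [ 0.4414 -0.2625  0.2698] yaw -78.65 F [1.4 0.9 0.6] T [-0.09  0.16 -0.03] w 0.502 q1,q6 [-0.77  0.6 ]
dp [0.0028, 0.0698, 0.0071] turn [0.0, 0.0149, -0.0001]
bar 656 [ 440.5 -268.9] [45.  13.9] 10.0 z 0.1311
deck 6552 [ 468.4 -274.4] [ 90.3 162.4] 79.3 z 0.0574
hub (496.7589416503906, -279.73297119140625) 30.09971046447754
```

View pics/w1.png

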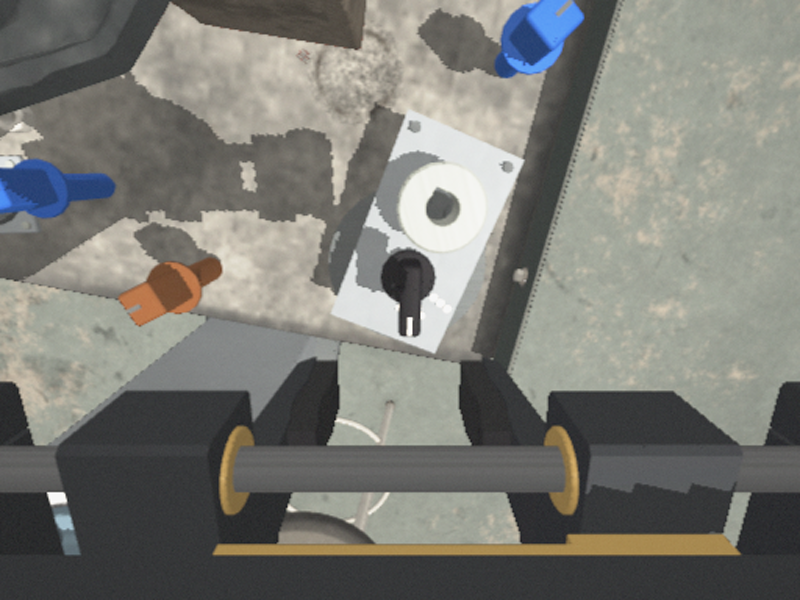

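View: knob T-bar at (408,295), pointer downward, hub (441,207) with keyway notch on its far-left side. Bar yaw 10.0°, deck −10.7° → knob ≈0.36 rad; needs +0.89.

```bash
python3 go.py .4403 -.2695 .126 -80
```

```text
t 2.5 pos [ 0.4414 -0.2626  0.2699] yaw -78.69 F [ 0.1 -1.2 -0.9] T [-0.07  0.18 -0.08] w 0.501 q1,q6 [-0.77  0.61]
dp [0.0024, 0.1439, 0.0065] turn [-0.0002, 0.0229, -0.0002]
```

{"method": "send_rows", "body": {
  "targets": [
    {"hand": 0.5,"dp": [0.002,0.05,0.006],"turn": [0,0.02,0]},
    {"hand": 0.5,"dp": [0.002,0.1,0.006],"turn": [0,0.02,0]},
    {"hand": 0.5,"dp": [0.002,0.1,0.006],"turn": [0,0.02,0]},
    {"hand": 0.5,"dp": [0.002,0.1,0.006],"turn": [0,0.02,0]}
  ]
}}

```text
t: 2.9
tcp_pos: [0.4403, -0.2693, 0.1702]
tool_rot: [-0.188, 2.132, -2.129]
ft_force: [0.1, 0.5, 0.6]
gripper_width: 0.496
```

```bash
python3 go.py .4403 -.2695 .126 -80; python3 wl.py w2.png
python3 - <<'E'
from an import *
rect('bar',S(.39,.49,-.33,-.2,.122,.136))
E
```

```text
t 2.9 pos [ 0.4403 -0.2693  0.1702] yaw -79.96 F [0.1 0.5 0.6] T [-0.04  0.11  0.04] w 0.496 q1,q6 [-0.78  0.62]
dp [0.0, 0.0442, 0.0003] turn [0.0013, 0.0008, 0.0009]
bar 1562 [ 440.5 -268.7] [45.9 13.9] 10.6 z 0.1311
```

{"method": "send_rows", "body": {
  "targets": [
    {"hand": 0.5,"dp": [0,0.044,0],"turn": [0,0,0]},
    {"hand": 0.5,"dp": [0,0.044,0],"turn": [0,0,0]},
    {"hand": 0.1,"dp": [0,0.044,0],"turn": [0,0,0]},
    {"hand": 0.1,"dp": [0,0.044,0],"turn": [0,0,0]},
    {"hand": 0.1,"dp": [0,0.044,0],"turn": [0,0,0]},
    {"hand": 0.1,"dp": [0,0.044,0],"turn": [0,0,0]},
    {"hand": 0.1,"dp": [0,0.044,0],"turn": [0,0,0]},
    {"hand": 0.1,"dp": [0,0.044,0],"turn": [0,0,0]}
  ]
}}

```text
t: 3.75
tcp_pos: [0.4416, -0.2696, 0.1286]
tool_rot: [-0.183, 2.129, -2.13]
ft_force: [-2.4, 7.4, 14.3]
gripper_width: 0.155
```

```bash
python3 go.py .4403 -.2695 .126 -29.1
```

```text
t 3.75 pos [ 0.4416 -0.2696  0.1286] yaw -80.03 F [-2.4  7.4 14.3] T [ 1.25  0.53 -0.1 ] w 0.155 q1,q6 [-0.78  0.62]
dp [0.0013, 0.0026, -0.0003] turn [-0.0013, -0.8889, -0.002]
```

{"method": "send_rows", "body": {
  "targets": [
    {"hand": 0.1,"dp": [0,-0.003,0],"turn": [0,0,0]},
    {"hand": 0.1,"dp": [0,-0.003,0],"turn": [0,-0.12,0]},
    {"hand": 0.1,"dp": [0,-0.003,0],"turn": [0,-0.24,0]},
    {"hand": 0.1,"dp": [0,-0.003,0],"turn": [0,-0.36,0]},
    {"hand": 0.1,"dp": [0,-0.003,0],"turn": [0,-0.48,0]},
    {"hand": 0.1,"dp": [0,-0.003,0],"turn": [0,-0.6,0]},
    {"hand": 0.1,"dp": [0,-0.003,0],"turn": [0,-0.7,0]},
    {"hand": 0.1,"dp": [0,-0.003,0],"turn": [0,-0.8,0]},
    {"hand": 0.1,"dp": [0,-0.003,0],"turn": [0,-0.89,0]},
    {"hand": 0.1,"dp": [0,-0.003,0],"turn": [0,-0.89,0]},
    {"hand": 0.1,"dp": [0,-0.003,0],"turn": [0,-0.89,0]}
  ]
}}

```text
t: 4.85
tcp_pos: [0.4404, -0.2681, 0.129]
tool_rot: [-0.924, 1.574, -1.569]
ft_force: [0.3, 9.1, -0.5]
gripper_width: 0.158
```

```bash
python3 go.py .4403 -.2695 .126 -29.1
```

```text
t 4.85 pos [ 0.4404 -0.2681  0.129 ] yaw -29.02 F [ 0.3  9.1 -0.5] T [ 1.01 -0.12  0.09] w 0.158 q1,q6 [-0.78 -0.27]
dp [0.0013, 0.003, 0.0006] turn [0.0019, 0.0015, -0.0027]
```

{"method": "send_rows", "body": {
  "targets": [
    {"hand": 0.5,"dp": [0,-0.003,0],"turn": [0,-0.89,0]},
    {"hand": 0.5,"dp": [0,-0.003,0],"turn": [0,0,0]}
  ]
}}

```text
t: 5.05
tcp_pos: [0.4411, -0.2704, 0.1332]
tool_rot: [-0.931, 1.563, -1.567]
ft_force: [0.3, -0.2, -0.1]
gripper_width: 0.316
```

I wrongly reused the old offsets there, so the release may have dragged the knob a little. I'll lift and measure.

{"method": "send_rows", "body": {
  "targets": [
    {"hand": 0.5,"dp": [0,0,0],"turn": [0,0,0]},
    {"hand": 0.5,"dp": [0,0,0],"turn": [0,0,0]},
    {"hand": 0.5,"dp": [0,-0.05,0],"turn": [0,0,0]},
    {"hand": 0.5,"dp": [0,-0.1,0],"turn": [0,0,0]},
    {"hand": 0.5,"dp": [0,-0.13,0],"turn": [0,0,0]},
    {"hand": 0.5,"dp": [0,-0.13,0],"turn": [0,0,0]}
  ]
}}

```text
t: 5.65
tcp_pos: [0.4425, -0.2719, 0.2675]
tool_rot: [-0.924, 1.561, -1.579]
ft_force: [0.7, 0.0, -0.8]
gripper_width: 0.499
```

```bash
python3 go.py .4403 -.2695 .19 -30; python3 wl.py w3.png
python3 - <<'E'
from an import *
rect('bar',S(.39,.49,-.33,-.2,.125,.136)); rect('deck',S(.35,.57,-.4,-.2,.054,.0615))
h=S(.45,.54,-.33,-.2,.091,.1); c,r=cv2.minEnclosingCircle((h[:,:2]*1000).astype(np.float32)); print('hub',c,r)
P=dict(T=z['T'],mtx=z['mtx']); u,v=pix(P,[.468,-.275,.07]); u,v=int(u),int(v); print(u,v)
im=z['im'][max(0,v-65):v+65,max(0,u-85):u+85]; save('w3c.png',cv2.resize(im,None,fx=4.5,fy=4.5,interpolation=cv2.INTER_CUBIC)); print(im.shape)
E
```

```text
t 5.65 pos [ 0.4425 -0.2719  0.2675] yaw -28.92 F [ 0.7  0.  -0.8] T [-0.06  0.11 -0.01] w 0.499 q1,q6 [-0.78 -0.28]
dp [-0.0013, 0.0775, -0.0038] turn [-0.0099, 0.0189, 0.0027]
bar 686 [ 440.4 -268.1] [45.2 13.7] 60.4 z 0.131
deck 6326 [ 468.7 -273.9] [ 90.3 162.2] 79.4 z 0.0573
hub (488.464599609375, -275.818359375) 39.07841873168945
274 168
(130, 170, 3)
```

View pics/w3c.png

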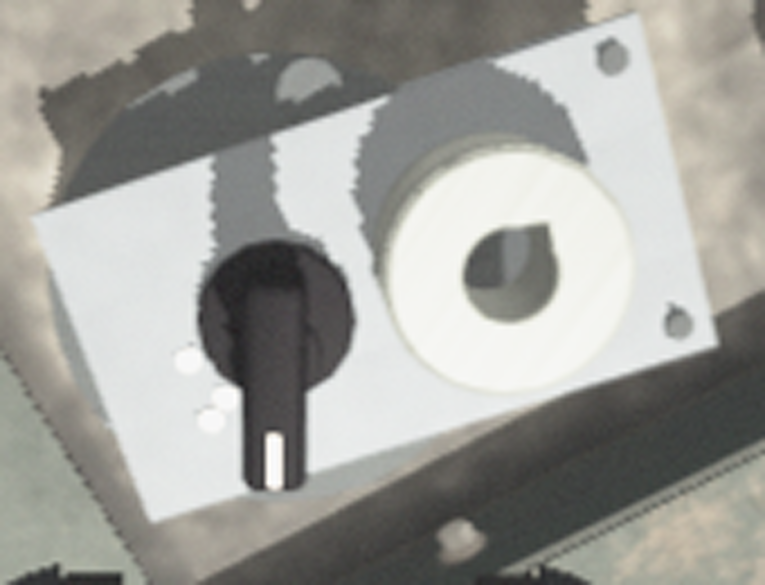

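Knob: bar yaw 60.4° vs deck −10.6° → 1.24 rad, right on the three-dot mark (covered by the bar; one- and two-dot marks visible at (187,360), (218,408)). The keyway points clearly off the deck axis, so I measure it.

```bash
cat > kw.py <<'E'
from an import *
P=dict(T=z['T'],mtx=z['mtx'])
g=cv2.cvtColor(z['im'],cv2.COLOR_RGB2GRAY)
# metric top-down patch of hub top plane, 0.25 mm/px, centred at c0
c0=np.array([.4965,-.280]); n=300; s=.00025
j,i=np.meshgrid(np.arange(n),np.arange(n))
wx=c0[0]-(i-n/2)*s; wy=c0[1]-(j-n/2)*s
uv=np.array([pix(P,[a,b,.096]) for a,b in zip(wx.ravel(),wy.ravel())]).astype(np.float32).reshape(n,n,2)
t=cv2.remap(g,uv[...,0],uv[...,1],cv2.INTER_CUBIC)
th=190
b=(t<th).astype(np.uint8)
nl,L,st,ce=cv2.connectedComponentsWithStats(b)
k=max((k for k in range(1,nl) if abs(ce[k]-n/2).max()<40 and st[k,4]<12000),key=lambda k:st[k,4])
c,_=cv2.findContours((L==k).astype(np.uint8),cv2.RETR_EXTERNAL,cv2.CHAIN_APPROX_NONE); c=max(c,key=len)[:,0,:].astype(float)
p=np.c_[c0[0]-(c[:,1]-n/2)*s,c0[1]-(c[:,0]-n/2)*s]*1000
from scipy.optimize import least_squares
w=np.ones(len(p),bool)
for _ in range(6):
    f=least_squares(lambda q:np.hypot(*(p[w]-q[:2]).T)-q[2],[*p.mean(0),11.2],loss='soft_l1',f_scale=.3).x
    r=np.hypot(*(p-f[:2]).T); w=r<f[2]+.7
a=np.degrees(np.arctan2(*(p-f[:2]).T[::-1]))
o=r>f[2]+1; print('bore c',f.round(2),'maxr',r.max().round(1),'keyway angles',a[o].min().round(1),a[o].max().round(1),'mean dir',np.degrees(np.arctan2(*(p[r>f[2]+1.5]-f[:2]).mean(0)[::-1])).round(1))
h=(t>th).astype(np.uint8); hp=np.argwhere(h); 
cc=max(cv2.findContours(h,cv2.RETR_EXTERNAL,cv2.CHAIN_APPROX_NONE)[0],key=len); (ux,uy),rr=cv2.minEnclosingCircle(cc); print('outer',(c0-[(uy-n/2)*s,(ux-n/2)*s]).round(4),rr*s)
v=cv2.cvtColor(t,cv2.COLOR_GRAY2BGR); cv2.drawContours(v,[c.astype(int)[:,None,:]],-1,(0,0,255),1); cv2.imwrite('pics/kw.png',cv2.resize(v,None,fx=2,fy=2))
E
python3 kw.py
```

```text
bore c [ 496.54 -278.67   11.17] maxr 14.1 keyway angles 14.8 43.2 mean dir 28.6
outer [ 0.4966 -0.2785] 0.05191929244995117
```

View pics/kw.png

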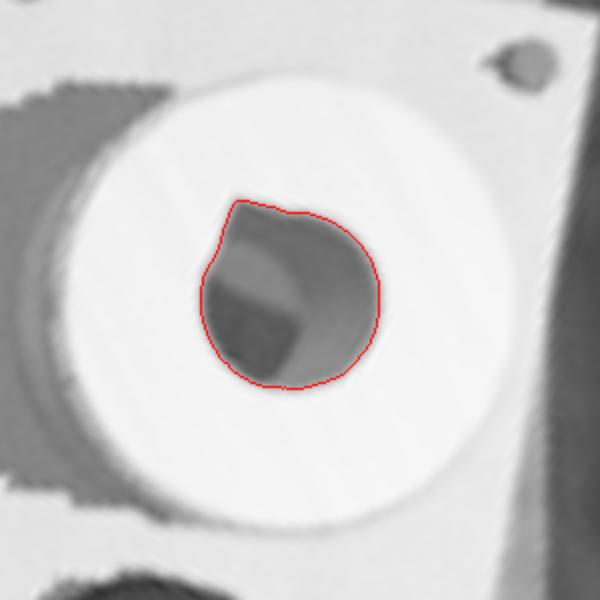

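```bash
python3 go.py .465 -.335 .205 -29
python3 - <<'E'
from h import *
X=np.load('toppts.npy'); k=X[(X[:,0]>.3)&(X[:,0]<.6)&(X[:,1]<-.36)&(X[:,1]>-.5)&(X[:,2]>-.05)]; print(k.max(0))
E
```

```text
t 5.7 pos [ 0.4414 -0.2709  0.2645] yaw -28.94 F [-0.5  0.1 -0.8] T [-0.03  0.12  0.02] w 0.499 q1,q6 [-0.78 -0.27]
dp [0.0446, 0.0598, 0.0513] turn [-0.0055, 0.001, 0.0016]
[ 0.59972257 -0.3600147   0.05220955]
```

{"method": "send_rows", "body": {
  "targets": [
    {"hand": 0.5,"dp": [0.045,0.06,0.051],"turn": [-0.004,0,0.001]},
    {"hand": 0.5,"dp": [0.045,0.06,0.051],"turn": [-0.004,0,0.001]},
    {"hand": 0.5,"dp": [0.045,0.06,0.051],"turn": [-0.004,0,0.001]},
    {"hand": 0.5,"dp": [0.045,0.06,0.051],"turn": [-0.004,0,0.001]},
    {"hand": 0.5,"dp": [0.045,0.06,0.051],"turn": [-0.004,0,0.001]}
  ]
}}

```text
t: 6.2
tcp_pos: [0.463, -0.3333, 0.2017]
tool_rot: [-0.927, 1.576, -1.567]
ft_force: [-0.5, 0.4, 0.4]
gripper_width: 0.496
```

```bash
python3 go.py .465 -.335 .205 -29;python3 wl.py w4.png; python3 kw.py
```

```text
t 6.2 pos [ 0.463  -0.3333  0.2017] yaw -29.0 F [-0.5  0.4  0.4] T [-0.06  0.07  0.01] w 0.496 q1,q6 [-0.83 -0.33]
dp [0.0005, -0.0033, 0.0026] turn [0.0047, -0.0001, -0.0014]Traceback (most recent call last):
  File "kw.py", line 13, in <module>
    k=max((k for k in range(1,nl) if abs(ce[k]-n/2).max()<40 and st[k,4]<12000),key=lambda k:st[k,4])
ValueError: max() iterable argument is empty
```

That was the stale picture (extraction failed on the new frame). Fix and redo.

```bash
python3 - <<'E'
s=open('kw.py').read()
s=s.replace("th=190\n","print('pcts',np.percentile(t[90:210,90:210],[1,10,30,60,90]))\nth=int(np.mean(np.percentile(t[90:210,90:210],[10,90]))+20)\ncv2.imwrite('pics/kw_raw.png',cv2.resize(t,None,fx=2,fy=2))\n")
s=s.replace("abs(ce[k]-n/2).max()<40 and st[k,4]<12000","abs(ce[k]-n/2).max()<60")
open('kw.py','w').write(s)
E
python3 kw.py
python3 - <<'E'
import cv2,numpy as np
a=cv2.imread('pics/kw_raw.png'); b=cv2.imread('pics/kw.png')
a=a[100:500,100:500];b=b[100:500,100:500]
cv2.imwrite('pics/kw2.png',np.hstack([a,b]))
E
```

```text
pcts [ 92.  97. 117. 157. 242.]
bore c [ 508.19 -267.86   25.33] maxr 55.1 keyway angles -179.8 179.9 mean dir -160.0
outer [ 0.4992 -0.2882] 0.04536734390258789
```

View pics/kw2.png

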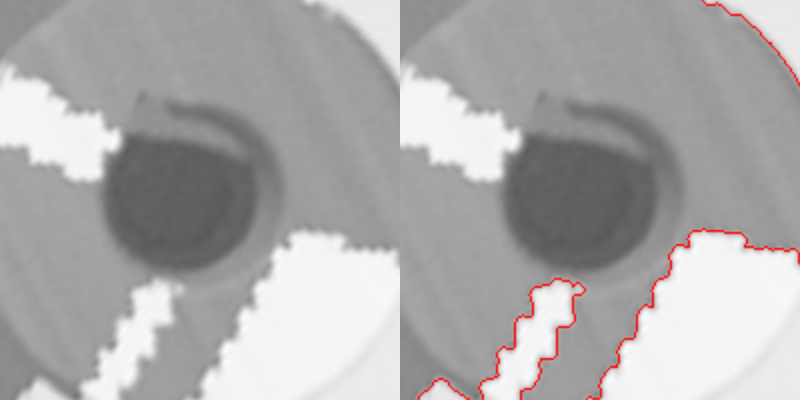

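The gripper shadow spoils this one. The unviewed frame w2 was taken from right above the hub, unshadowed – rectify that instead.

Run:
```python
from h import *
C=np.array([[0,-.9577,-.2878,-.075],[0,.2878,-.9577,-.12],[1,0,0,.001],[0,0,0,1.]])
mtx=np.array([[282.4,0,255],[0,282.4,193.7],[0,0,1]])
out=[]
for f,p,a in(('w1',[.4414,-.2626,.2699],-78.69),('w2',[.4403,-.2693,.1702],-79.96),('w3',[.4414,-.2709,.2645],-28.94)):
    a=np.radians(a); G=np.array([[np.sin(a),0,np.cos(a),p[0]],[-np.cos(a),0,np.sin(a),p[1]],[0,-1,0,p[2]],[0,0,0,1]])
    P=dict(T=G@C,mtx=mtx); im=cv2.imread(f'pics/{f}.png')
    n=400; s=.0001; c0=[.4965,-.279]
    j,i=np.meshgrid(np.arange(n),np.arange(n))
    uv=np.array([pix(P,[c0[0]-(y-n/2)*s,c0[1]-(x-n/2)*s,.096]) for y,x in zip(i.ravel(),j.ravel())])
    uv=((uv+.5)*1.5625-.5).astype(np.float32).reshape(n,n,2)
    out.append(cv2.remap(im,uv[...,0],uv[...,1],cv2.INTER_CUBIC)); print(f,uv[n//2,n//2])
cv2.imwrite('pics/kw3.png',np.hstack([cv2.resize(o,(266,266)) if 0 else o for o in out[:2]])); cv2.imwrite('pics/kw4.png',np.hstack([cv2.resize(o,(266,266),interpolation=cv2.INTER_AREA) for o in out]))
```

```text
w1 [438.32333 208.97295]
w2 [440.86044 221.54019]
w3 [475.93228 257.71936]
```

View pics/kw4.png

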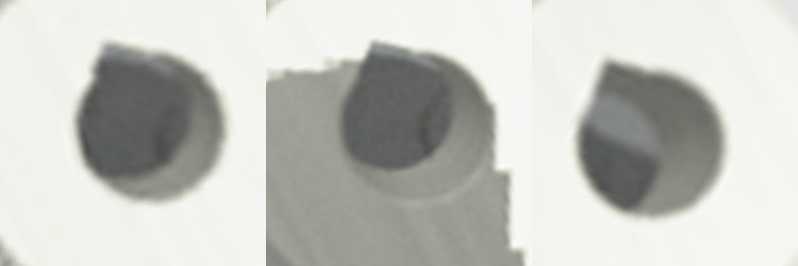

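Run:
```python
from an import *
print('cam',z['T'][:3,3].round(3))
k=S(.45,.54,-.33,-.23,.0,.1); top=k[k[:,2]>.092]
(c,r)=cv2.minEnclosingCircle((top[(np.hypot(top[:,0]-.4965,top[:,1]+.279)<.033)][:,:2]*1000).astype(np.float32)); print('hub outer',c,r)
c=np.array([.4965,-.279])
# back-project deep points' rays onto hub plane
o=z['T'][:3,3]
h=o+(k-o)*((.096-o[2])/(k[:,2]-o[2]))[:,None]
n=34; g=np.full((n,n),' ')
for p,q in zip(h,k):
    i=int(round((c[0]-p[0])*1000+n/2)); j=int(round((c[1]-p[1])*1000+n/2))
    if 0<=i<n and 0<=j<n: g[i,j]='.' if q[2]>.092 else ('+' if q[2]>.07 else '#')
print('\n'.join(' '.join(r) for r in g))
```

```text
cam [ 0.5   -0.267  0.322]
hub outer (497.0955810546875, -279.3992919921875) 30.05057144165039
. . . . . . . . . . . . . . . . . . . . . . . . . . . . . . . . . .
. . . . . . . . . . . . . . . . . . . . . . . . . . . . . . . . . .
. . . . . . . . . . . . . . . . . . . . . . . . . . . . . . . . . .
. . . . . . . . . . . . . . . . . . . . . . . . . . . . . . . . . .
. . . . . . . . . . . # # . . . . . . . . . . . . . . . . . . . . .
. . . . . . . . . . # # # # # + . . . . . . . . . . . . . . . . . .
. . . . . . . . . . # # # # # # + + + + + . . . . . . . . . . . . .
. . . . . . . . . # # # # # # # # # # # # + + . . . . . . . . . . .
. . . . . . . . . # # # # # # # # # # # # # # + + . . . . . . . . .
. . . . . . . . . # # # # # # # # # # # #   # + + + . . . . . . . .
. . . . . . . . . # # # # # # # # # # # # # # # # + . . . . . . . .
. . . . . . . . # # # # # # # # # # # # # # # # # + + . . . . . . .
. . . . . . . . # # # # # # # # # # # # # # # # # + + + . . . . . .
. . . . . . . # # # # # # # # # # # # # # # # # # # + + . . . . . .
. . . . . . . # # # # # # # # # # # # # # # # # # # +
[... 606 characters left out ...]
 + + + . . . . . . .
. . . . . . . . . . # # # # # # # # # # # # + + + . . . . . . . . .
. . . . . . . . . . + + #   # # # # # # # + + + + . . . . . . . . .
. . . . . . . . . . . . + # + # + # # + + + . . . . . . .   . . . .
. . . . . . . . . . . . . + + + + + . + + + . . . . . . . . . . . .
. . . . . . . . . . . . . . . . . . . . . . . . . . . . . . . . . .
. . . . . . . . . . . . . . . . . . . . . . . . . . . . . . . . . .
. . . . . . . . . . . . . . . . . . . . . . . . . . . . . . . . . .
. . . . . . . . . . . . . . . . . . . . . .   . . . . . . . . . . .
. . . . . . . . . . . . . . . . . . . . . . . . . . . . . . . . . .
. . . . . . . . . . . . . . . . . . . . . . . . . . . . . . . . . .
```

Measurements agree: bore centre ≈(0.497,−0.280), keyway nose at yaw ≈28° (24–30° by frame; ±5° slack in the slot, and I can search). Now to the shaft.

{"method": "send_rows", "body": {
  "targets": [
    {"hand": 0.6,"dp": [0,-0.05,0],"turn": [0,-0.14,0]},
    {"hand": 0.6,"dp": [-0.02,-0.098,-0.02],"turn": [0,-0.28,0]},
    {"hand": 0.6,"dp": [-0.13,-0.098,-0.144],"turn": [0,-1.6,0]},
    {"hand": 0.6,"dp": [-0.13,-0.098,-0.144],"turn": [0,-1.6,0]},
    {"hand": 0.6,"dp": [-0.13,-0.098,-0.144],"turn": [0,-1.6,0]},
    {"hand": 0.6,"dp": [-0.13,-0.098,-0.144],"turn": [0,-1.6,0]},
    {"hand": 0.6,"dp": [-0.13,-0.098,-0.144],"turn": [0,-1.6,0]},
    {"hand": 0.6,"dp": [-0.13,-0.098,-0.144],"turn": [0,-1.6,0]},
    {"hand": 0.6,"dp": [-0.13,-0.098,-0.144],"turn": [0,-1.6,0]},
    {"hand": 0.6,"dp": [-0.13,-0.098,-0.144],"turn": [0,-1.6,0]},
    {"hand": 0.6,"dp": [-0.13,-0.098,-0.144],"turn": [0,-1.6,0]},
    {"hand": 0.6,"dp": [-0.13,-0.098,-0.144],"turn": [0,-1.6,0]}
  ]
}}

```text
t: 7.45
tcp_pos: [0.4007, -0.1502, 0.3016]
tool_rot: [-1.537, 0.374, -0.372]
ft_force: [1.2, -0.4, -0.2]
gripper_width: 0.601
```

```bash
python3 go.py .375 .045 .28 130
```

```text
t 7.45 pos [ 0.4007 -0.1502  0.3016] yaw 62.74 F [ 1.2 -0.4 -0.2] T [-0.03  0.   -0.02] w 0.601 q1,q6 [-0.64 -1.73]
dp [-0.1122, 0.0218, 0.1617] turn [-0.0014, -1.1739, -0.0007]
```

{"method": "send_rows", "body": {
  "targets": [
    {"hand": 0.6,"dp": [-0.112,0.022,0.162],"turn": [0,-1.174,0]},
    {"hand": 0.6,"dp": [-0.112,0.022,0.162],"turn": [0,-1.174,0]},
    {"hand": 0.6,"dp": [-0.112,0.022,0.162],"turn": [0,-1.174,0]},
    {"hand": 0.6,"dp": [-0.112,0.022,0.162],"turn": [0,-1.174,0]},
    {"hand": 0.6,"dp": [-0.112,0.022,0.162],"turn": [0,-1.174,0]},
    {"hand": 0.6,"dp": [-0.112,0.022,0.162],"turn": [0,-1.174,0]},
    {"hand": 0.6,"dp": [-0.112,0.022,0.162],"turn": [0,-1.174,0]},
    {"hand": 0.6,"dp": [-0.112,0.022,0.162],"turn": [0,-1.174,0]},
    {"hand": 0.6,"dp": [-0.112,0.022,0.162],"turn": [0,-1.174,0]},
    {"hand": 0.6,"dp": [-0.112,0.022,0.162],"turn": [0,-1.174,0]}
  ]
}}

```text
t: 8.45
tcp_pos: [0.3756, 0.0448, 0.2795]
tool_rot: [-1.499, -0.54, 0.541]
ft_force: [-0.2, 0.1, -0.4]
gripper_width: 0.599
```

```bash
python3 go.py .426 .088 .2 130; python3 wl.py w5.png
python3 - <<'E'
from an import *
rect('head',S(.38,.47,.05,.125,.12,.135)); rect('collar',S(.38,.47,.05,.125,.078,.09))
for a in np.arange(.1,.4,.04):
    k=S(.36,.55,.12,.3,a,a+.04)
    if len(k): print('post',a.round(2),k.min(0).round(3),k.max(0).round(3),len(k))
P=dict(T=z['T'],mtx=z['mtx']); g=z['im']
n=240;s=.0002;c0=[.426,.088]
j,i=np.meshgrid(np.arange(n),np.arange(n))
uv=np.array([pix(P,[c0[0]-(y-n/2)*s,c0[1]-(x-n/2)*s,.126]) for y,x in zip(i.ravel(),j.ravel())]).astype(np.float32).reshape(n,n,2)
t=cv2.remap(g,uv[...,0],uv[...,1],cv2.INTER_CUBIC)
save('head.png',np.hstack([cv2.resize(g,(480,360)),cv2.resize(t,(320,320)).copy() if 0 else cv2.copyMakeBorder(cv2.resize(t,(320,320)),0,40,0,0,cv2.BORDER_CONSTANT)]))
E
```

```text
t 8.45 pos [0.3756 0.0448 0.2795] yaw 129.61 F [-0.2  0.1 -0.4] T [ 0.09  0.03 -0.02] w 0.599 q1,q6 [-0.2  -2.46]
dp [0.0663, 0.0795, 0.0008] turn [-0.0032, -0.0068, 0.0003]
head 463 [424.7  89.7] [24.3 23. ] 39.2 z 0.1252
collar 576 [422.5  87.4] [40.9 46.9] 40.5 z 0.0827
post 0.1 [0.427 0.164 0.1  ] [0.486 0.202 0.14 ] 257
post 0.14 [0.427 0.163 0.14 ] [0.485 0.198 0.18 ] 689
post 0.18 [0.428 0.164 0.18 ] [0.469 0.176 0.207] 371
```

View pics/head.png

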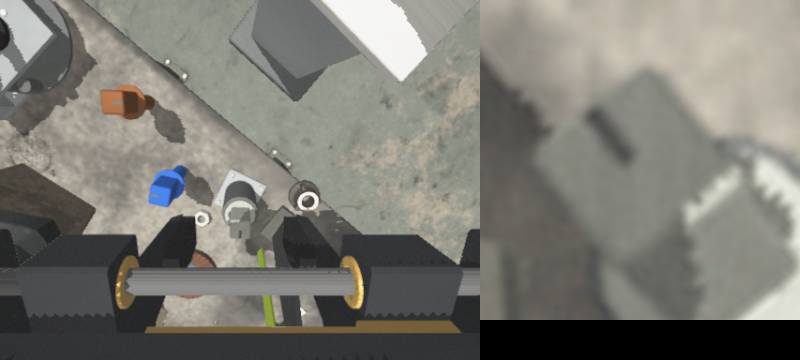

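Wrist view: steel head at left panel (240,220); in the rectified panel its dark line runs (630,160)→(595,115), i.e. key yaw ≈39°. Post stays at y>0.163. Approach with yaw 129.2°.

{"method": "send_rows", "body": {
  "targets": [
    {"hand": 0.6,"dp": [0.033,0,0],"turn": [-0.003,0,0]},
    {"hand": 0.6,"dp": [0.066,0.03,0],"turn": [-0.003,0.007,0]},
    {"hand": 0.6,"dp": [0.066,0.08,0],"turn": [-0.003,0.007,0]},
    {"hand": 0.6,"dp": [0.066,0.11,0],"turn": [-0.003,0.007,0]},
    {"hand": 0.6,"dp": [0.066,0.11,0],"turn": [-0.003,0.007,0]},
    {"hand": 0.6,"dp": [0.066,0.11,0],"turn": [-0.003,0.007,0]}
  ]
}}

```text
t: 9.1
tcp_pos: [0.4261, 0.0872, 0.1696]
tool_rot: [-1.502, -0.537, 0.539]
ft_force: [1.1, 0.1, 0.8]
gripper_width: 0.603
```

```bash
python3 go.py .4255 .088 .117 129.2; python3 wl.py w6.png
python3 - <<'E'
from an import *
rect('head',S(.38,.47,.05,.125,.116,.132));rect('collar',S(.38,.47,.05,.125,.078,.09))
E
```

```text
t 9.1 pos [0.4261 0.0872 0.1696] yaw 129.38 F [1.1 0.1 0.8] T [ 0.06 -0.02 -0.  ] w 0.603 q1,q6 [-0.07 -2.33]
dp [0.0001, 0.0526, 0.0009] turn [-0.0015, 0.0032, -0.001]
head 1395 [424.9  89. ] [23.9 23.9] 38.4 z 0.1252
collar 1330 [422.9  87.4] [40.4 46.8] 40.4 z 0.0826
```

{"method": "send_rows", "body": {
  "targets": [
    {"hand": 0.6,"dp": [0,0.03,0.0015],"turn": [-0.001,0.005,0]},
    {"hand": 0.6,"dp": [0,0.052,0.0015],"turn": [-0.001,0.005,0]},
    {"hand": 0.6,"dp": [0,0.052,0.0015],"turn": [-0.001,0.005,0]},
    {"hand": 0.6,"dp": [0,0.052,0.0015],"turn": [-0.001,0.005,0]}
  ]
}}

```text
t: 9.55
tcp_pos: [0.4263, 0.0883, 0.1189]
tool_rot: [-1.505, -0.536, 0.534]
ft_force: [0.8, -0.0, -0.1]
gripper_width: 0.6
```

{"method": "send_rows", "body": {
  "targets": [
    {"hand": 0.2,"dp": [0,0,0],"turn": [0,0,0]},
    {"hand": 0.2,"dp": [0,0,0],"turn": [0,0,0]},
    {"hand": 0.2,"dp": [0,0,0],"turn": [0,0,0]},
    {"hand": 0.2,"dp": [0,0,0],"turn": [0,0,0]},
    {"hand": 0.2,"dp": [0,0,0],"turn": [0,0,0]},
    {"hand": 0.2,"dp": [0,0,0],"turn": [0,0,0]}
  ]
}}

```text
t: 10.15
tcp_pos: [0.4254, 0.0884, 0.1176]
tool_rot: [-1.504, -0.536, 0.535]
ft_force: [-0.9, -0.5, 5.6]
gripper_width: 0.272
```

```bash
python3 go.py .4255 .088 .27 129.2
```

```text
t 10.15 pos [0.4254 0.0884 0.1176] yaw 129.21 F [-0.9 -0.5  5.6] T [-0.02  0.2   0.03] w 0.272 q1,q6 [-0.07 -2.32]
dp [-0.0002, -0.1524, -0.0005] turn [0.0006, 0.0001, 0.0001]
```

Gripped at 23.9 mm width. Lift.

{"method": "send_rows", "body": {
  "targets": [
    {"hand": 0.2,"dp": [0,-0.03,0],"turn": [0,0,0]},
    {"hand": 0.2,"dp": [0,-0.06,0],"turn": [0,0,0]},
    {"hand": 0.2,"dp": [0,-0.09,0],"turn": [0,0,0]},
    {"hand": 0.2,"dp": [0,-0.12,0],"turn": [0,0,0]},
    {"hand": 0.2,"dp": [0,-0.15,0],"turn": [0,0,0]},
    {"hand": 0.2,"dp": [0,-0.18,0],"turn": [0,0,0]},
    {"hand": 0.2,"dp": [0,-0.18,0],"turn": [0,0,0]}
  ]
}}

```text
t: 10.85
tcp_pos: [0.4269, 0.0885, 0.3006]
tool_rot: [-1.506, -0.54, 0.531]
ft_force: [0.3, 0.5, -2.6]
gripper_width: 0.274
```

```bash
python3 go.py .39 -.12 .30 118
```

```text
t 10.85 pos [0.4269 0.0885 0.3006] yaw 129.21 F [ 0.3  0.5 -2.6] T [ 0.07  0.06 -0.  ] w 0.274 q1,q6 [-0.07 -2.32]
dp [-0.1604, 0.0005, -0.1382] turn [0.0042, 0.1956, 0.0049]
```

{"method": "send_rows", "body": {
  "targets": [
    {"hand": 0.2,"dp": [-0.027,0,-0.023],"turn": [0,0.03,0]},
    {"hand": 0.2,"dp": [-0.054,0,-0.046],"turn": [0,0.06,0]},
    {"hand": 0.2,"dp": [-0.08,0,-0.069],"turn": [0.002,0.1,0.002]},
    {"hand": 0.2,"dp": [-0.107,0,-0.092],"turn": [0.004,0.13,0.004]},
    {"hand": 0.2,"dp": [-0.134,0,-0.115],"turn": [0.004,0.16,0.004]},
    {"hand": 0.2,"dp": [-0.16,0,-0.138],"turn": [0.004,0.196,0.004]},
    {"hand": 0.2,"dp": [-0.16,0,-0.138],"turn": [0.004,0.196,0.004]}
  ]
}}

```text
t: 11.55
tcp_pos: [0.3871, -0.1223, 0.2952]
tool_rot: [-1.534, -0.372, 0.385]
ft_force: [0.1, 0.6, -3.2]
gripper_width: 0.266
```

```bash
python3 go.py .497 -.280 .29 118
```

```text
t 11.55 pos [ 0.3871 -0.1223  0.2952] yaw 117.65 F [ 0.1  0.6 -3.2] T [ 0.04  0.04 -0.01] w 0.266 q1,q6 [-0.6  -2.65]
dp [0.0242, 0.004, -0.1907] turn [-0.005, -0.0061, -0.0071]
```

{"method": "send_rows", "body": {
  "targets": [
    {"hand": 0.2,"dp": [0.004,0,-0.032],"turn": [-0.004,-0.006,-0.005]},
    {"hand": 0.2,"dp": [0.008,0,-0.064],"turn": [-0.004,-0.006,-0.005]},
    {"hand": 0.2,"dp": [0.012,0,-0.096],"turn": [-0.004,-0.006,-0.005]},
    {"hand": 0.2,"dp": [0.016,0,-0.128],"turn": [-0.004,-0.006,-0.005]},
    {"hand": 0.2,"dp": [0.02,0,-0.16],"turn": [-0.004,-0.006,-0.005]},
    {"hand": 0.2,"dp": [0.024,0,-0.19],"turn": [-0.004,-0.006,-0.005]},
    {"hand": 0.2,"dp": [0.024,0.03,-0.19],"turn": [-0.004,-0.006,-0.005]},
    {"hand": 0.2,"dp": [0.024,0.06,-0.19],"turn": [-0.004,-0.006,-0.005]},
    {"hand": 0.2,"dp": [0.024,0.06,-0.19],"turn": [-0.004,-0.006,-0.005]},
    {"hand": 0.2,"dp": [0.024,0.06,-0.19],"turn": [-0.004,-0.006,-0.005]}
  ]
}}

```text
t: 12.55
tcp_pos: [0.4979, -0.2749, 0.235]
tool_rot: [-1.533, -0.387, 0.389]
ft_force: [0.4, -0.6, -1.5]
gripper_width: 0.269
```

```bash
python3 go.py .497 -.280 .215 118
python3 - <<'E'
from h import *
s=manip.get_state(); M=R.from_rotvec(s['tool_rot']).as_matrix(); print('approach',M[:,1].round(4))
out=[]
im,d,P=cap('scene'); np.savez('s2.npz',im=im,d=d,m=P['mtx'],T=P['T'])
u,v=map(int,pix(P,[.497,-.28,.12])); a=im[v-50:v+50,u-65:u+65]
im,d,P=cap('wrist'); u,v=map(int,pix(P,[.497,-.28,.11])); print(u,v); b=im[max(0,v-100):v+100,max(0,u-130):u+130]
save('ins.png',np.hstack([cv2.resize(x,(400,307),interpolation=cv2.INTER_CUBIC) for x in(a,b)]))
E
```

```text
t 12.55 pos [ 0.4979 -0.2749  0.235 ] yaw 118.35 F [ 0.4 -0.6 -1.5] T [0.04 0.04 0.  ] w 0.269 q1,q6 [-0.71 -2.78]
dp [-0.0032, 0.02, -0.0041] turn [-0.0027, 0.0061, -0.0009]
approach [-0.0021  0.002  -1.    ]
250 189
```

View pics/ins.png

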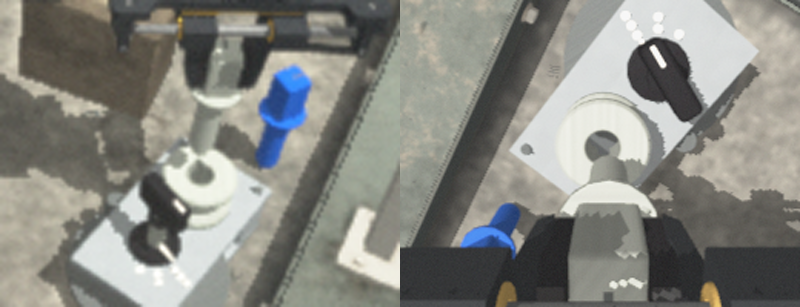

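Tip hangs above the hub and the knob pointer shows to the three-dot mark. Shift 5 mm sideways and start lowering.

{"method": "send_rows", "body": {
  "targets": [
    {"hand": 0.2,"dp": [-0.003,0,-0.004],"turn": [-0.002,0,-0.001]},
    {"hand": 0.2,"dp": [-0.003,0.01,-0.004],"turn": [-0.002,0,-0.001]},
    {"hand": 0.2,"dp": [-0.003,0.02,-0.004],"turn": [-0.002,0,-0.001]},
    {"hand": 0.2,"dp": [-0.003,0.028,-0.004],"turn": [-0.002,0,-0.001]},
    {"hand": 0.2,"dp": [-0.003,0.035,-0.004],"turn": [-0.002,0,-0.001]},
    {"hand": 0.2,"dp": [-0.003,0.035,-0.004],"turn": [-0.002,0,-0.001]}
  ]
}}

```text
t: 13.25
tcp_pos: [0.4968, -0.2803, 0.1995]
tool_rot: [-1.535, -0.387, 0.387]
ft_force: [-0.2, 0.6, -3.0]
gripper_width: 0.269
```

```bash
python3 go.py .497 -.280 .18 118; python3 -c "
from h import *
s=manip.get_state();print(R.from_rotvec(s['tool_rot']).as_matrix()[:,1].round(4))"
```

```text
t 13.25 pos [ 0.4968 -0.2803  0.1995] yaw 118.32 F [-0.2  0.6 -3. ] T [ 0.14  0.08 -0.  ] w 0.269 q1,q6 [-0.72 -2.79]
dp [0.0003, 0.0195, 0.0002] turn [-0.0003, 0.0055, 0.0001]
[-1.e-04  4.e-04 -1.e+00]
```

{"method": "send_rows", "body": {
  "targets": [
    {"hand": 0.2,"dp": [0,0.005,0],"turn": [0,0,0]},
    {"hand": 0.2,"dp": [0,0.01,0],"turn": [0,0,0]},
    {"hand": 0.2,"dp": [0,0.014,0],"turn": [0,0,0]},
    {"hand": 0.2,"dp": [0,0.017,0],"turn": [0,0,0]},
    {"hand": 0.2,"dp": [0,0.017,0],"turn": [0,0,0]}
  ]
}}

```text
t: 13.75
tcp_pos: [0.4974, -0.2809, 0.1838]
tool_rot: [-1.537, -0.389, 0.386]
ft_force: [-0.2, -0.0, -2.2]
gripper_width: 0.268
```

```bash
python3 go.py .497 -.280 .18 118
```

```text
t 13.75 pos [ 0.4974 -0.2809  0.1838] yaw 118.32 F [-0.2 -0.  -2.2] T [0.02 0.02 0.02] w 0.268 q1,q6 [-0.72 -2.79]
dp [0.0, 0.0038, 0.001] turn [0.0019, 0.0055, 0.001]
```

{"method": "send_rows", "body": {
  "targets": [
    {"hand": 0.2,"dp": [0,0.003,0],"turn": [0,0,0]},
    {"hand": 0.2,"dp": [0,0.006,0],"turn": [0,0,0]},
    {"hand": 0.2,"dp": [0,0.008,0],"turn": [0,0,0]},
    {"hand": 0.2,"dp": [0,0.009,0],"turn": [0,0,0]},
    {"hand": 0.2,"dp": [0,0.009,0],"turn": [0,0,0]}
  ]
}}

```text
t: 14.25
tcp_pos: [0.4976, -0.281, 0.1751]
tool_rot: [-1.538, -0.389, 0.386]
ft_force: [0.4, 0.2, -2.3]
gripper_width: 0.268
```

```bash
python3 go.py .497 -.280 .18 118
```

```text
t 14.25 pos [ 0.4976 -0.281   0.1751] yaw 118.31 F [ 0.4  0.2 -2.3] T [0.16 0.15 0.01] w 0.268 q1,q6 [-0.72 -2.79]
dp [-0.0, -0.0049, 0.0011] turn [0.0023, 0.0055, 0.0011]
```

{"method": "send_rows", "body": {
  "targets": [
    {"hand": 0.2,"dp": [0,0.003,0],"turn": [0,0,0]},
    {"hand": 0.2,"dp": [0,0.006,0],"turn": [0,0,0]},
    {"hand": 0.2,"dp": [0,0.008,0],"turn": [0,0,0]},
    {"hand": 0.2,"dp": [0,0.008,0],"turn": [0,0,0]}
  ]
}}

```text
t: 14.65
tcp_pos: [0.4976, -0.2809, 0.1668]
tool_rot: [-1.538, -0.389, 0.386]
ft_force: [-0.1, -0.2, -1.9]
gripper_width: 0.266
```

```bash
python3 go.py .497 -.280 .1456 118
```

```text
t 14.65 pos [ 0.4976 -0.2809  0.1668] yaw 118.32 F [-0.1 -0.2 -1.9] T [ 0.05  0.08 -0.05] w 0.266 q1,q6 [-0.72 -2.79]
dp [-0.0001, 0.0212, 0.0011] turn [0.0021, 0.0055, 0.0011]
```

The key slipped in without resistance (tip ≈0.055, below 0.066). Continue to the stop.

{"method": "send_rows", "body": {
  "targets": [
    {"hand": 0.2,"dp": [0,0.004,0],"turn": [0,0,0]},
    {"hand": 0.2,"dp": [0,0.008,0],"turn": [0,0,0]},
    {"hand": 0.2,"dp": [0,0.012,0],"turn": [0,0,0]},
    {"hand": 0.2,"dp": [0,0.015,0],"turn": [0,0,0]},
    {"hand": 0.2,"dp": [0,0.018,0],"turn": [0,0,0]},
    {"hand": 0.2,"dp": [0,0.018,0],"turn": [0,0,0]}
  ]
}}

```text
t: 15.25
tcp_pos: [0.4975, -0.2809, 0.1487]
tool_rot: [-1.538, -0.389, 0.386]
ft_force: [-0.4, -0.6, -2.2]
gripper_width: 0.273
```

{"method": "send_rows", "body": {
  "targets": [
    {"hand": 0.2,"dp": [0,0.002,0],"turn": [0,0,0]},
    {"hand": 0.2,"dp": [0,0.003,0],"turn": [0,0,0]},
    {"hand": 0.2,"dp": [0,0.003,0],"turn": [0,0,0]}
  ]
}}

```text
t: 15.55
tcp_pos: [0.4976, -0.281, 0.1461]
tool_rot: [-1.538, -0.389, 0.386]
ft_force: [-0.0, 0.4, -2.2]
gripper_width: 0.268
```

{"method": "send_rows", "body": {
  "targets": [
    {"hand": 0.2,"dp": [0,0.001,0],"turn": [0,0,0]},
    {"hand": 0.2,"dp": [0,0.002,0],"turn": [0,0,0]},
    {"hand": 0.2,"dp": [0,0.002,0],"turn": [0,0,0]},
    {"hand": 0.2,"dp": [0,0.002,0],"turn": [0,0,0]}
  ]
}}

```text
t: 15.95
tcp_pos: [0.4977, -0.2811, 0.1456]
tool_rot: [-1.538, -0.389, 0.386]
ft_force: [-5.2, 3.5, 7.5]
gripper_width: 0.271
```

{"method": "send_rows", "body": {
  "targets": [
    {"hand": 0.2,"dp": [0,0.001,0],"turn": [0,0,0]},
    {"hand": 0.2,"dp": [0,0.001,0],"turn": [0,0,0]},
    {"hand": 0.2,"dp": [0,0.001,0],"turn": [0,0,0]},
    {"hand": 0.2,"dp": [0,0.001,0],"turn": [0,0,0]},
    {"hand": 0.2,"dp": [0,0.001,0],"turn": [0,0,0]}
  ]
}}

```text
t: 16.45
tcp_pos: [0.4978, -0.2811, 0.1455]
tool_rot: [-1.538, -0.389, 0.386]
ft_force: [-6.5, 4.3, 14.2]
gripper_width: 0.27
```

```bash
python3 go.py .497 -.280 .1456 118; python3 -c "
from h import *
for _ in range(4):
    cap('scene'); s=manip.get_state(); print(s['t'],s['ft_force'].round(1),s['tcp_pos'].round(4))"
```

```text
t 16.45 pos [ 0.4978 -0.2811  0.1455] yaw 118.33 F [-6.5  4.3 14.2] T [0.97 1.3  0.02] w 0.27 q1,q6 [-0.72 -2.79]
dp [-0.0002, -0.0001, 0.0014] turn [0.0029, 0.0058, 0.0011]
16.5 [-6.3  4.4 14.1] [ 0.4978 -0.2811  0.1455]
16.55 [-6.6  5.2 12.8] [ 0.4978 -0.2811  0.1455]
16.6 [-6.5  5.2 13.7] [ 0.4978 -0.2811  0.1455]
16.65 [-6.3  4.9 13.3] [ 0.4978 -0.2811  0.1455]
```

Run:
```python
from h import *
s=manip.get_state()
im,d,D=cap('scene'); m=D['mtx']; v,u=np.mgrid[:384,:512]
X=np.stack([(u-m[0,2])/m[0,0]*d,-(v-m[1,2])/m[1,1]*d,-d],-1)@D['T'][:3,:3].T+D['T'][:3,3]; X=X[d>0]
k=X[(X[:,0]>.39)&(X[:,0]<.475)&(X[:,1]>-.33)&(X[:,1]<-.22)&(X[:,2]>.12)&(X[:,2]<.136)]
print('bar',cv2.minAreaRect((k[:,:2]*1000).astype(np.float32)))
o=np.load('scene.npz')['im']
a=im[205:285,300:405]; b=im[140:240,100:300]; c=o[140:240,100:300]
f=lambda x,w,h:cv2.resize(x,(w,h),interpolation=cv2.INTER_CUBIC)
save('fin.png',np.vstack([np.hstack([f(b,400,200),f(c,400,200)]),f(a,800,390) if 0 else np.pad(f(a,512,390),((0,0),(0,288),(0,0)))]))
```

```text
bar ((438.2405700683594, -270.1334228515625), (45.06489181518555, 15.322136878967285), 59.823394775390625)
```

View pics/fin.png

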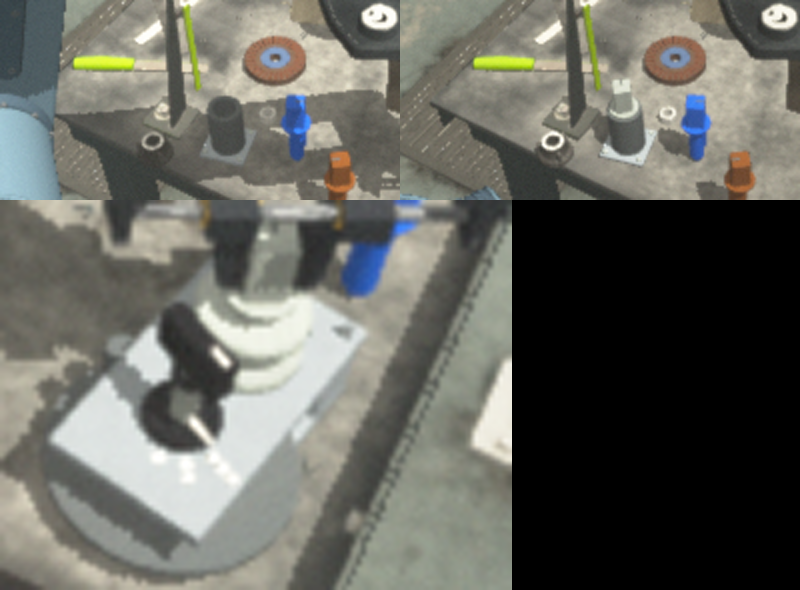

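The final view shows the holder empty and the disc, nut and casting unmoved. The pointer line (205,432) aims at the three dots, and the shaft is seated in the hub. Handing in.

```bash
python3 -c "
from h import *
print(manip.get_state()['ft_force'].round(1)); print(manip.finish_job())"
```

```text
[-7.2  4.7 13.6]
the job is handed in; nothing more can be done
None
```

The job is done and handed in at about 16.7 s of the 64 s allowed. No verdict was reported.

I turned the knob about 51° counter-clockwise to the three-dot mark. I then lifted the shaft from the holder, carried it round the front of the casting and pushed it into the hub. The key slipped into the keyway without any searching.

**Knob:** the T-bar measured about 1.24 rad against the mark at 1.25 rad. A rougher last reading from the scene camera gave about 1.23 rad. The final picture shows the pointer at the three dots.

**Shaft depth:** contact came with the head centre at about 134 mm, which matches the three-dot stop.

**Press:** the wrist reads a steady 13–14 N, so about 15–16 N on the stop once the shaft's 2 N weight is counted. There is also a side force of about 8 N, probably because the grip is slightly off-centre. I left it as it was.

**Bystanders:** the casting, nut and disc look unmoved in the before and after pictures.

**What went wrong or disagreed:**
- When I released the knob I sent one wrong row that asked for an extra turn. Measuring afterwards showed the knob had not moved.
- While I gripped the knob, the fingers pressed with up to about 14 N for a moment.
- The keyway looked like a pointed nose rather than an 8.4 mm slot, and its direction varied from 24° to 30° between pictures. The 28° I used fitted.

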